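# Clip the green setting block back into its dock

### The arm

A 6-joint arm with a two-finger parallel gripper is mounted at the origin on the work surface. World frame = base frame: x ahead of the robot, y to its left, z up, the work surface at z = 0. Lengths are in mm, angles in rad, forces in N, time in s.
With the tool pointing down it reaches from about 275 to 750 mm from the base axis. Payload 10.2 kg.
Tool frame: the origin (TCP) lies midway between the tips of the shut fingers; the grasp point (between the pads) lies 19 mm behind it; z points along the fingers, y is the line along which they close (so a half turn about z gives the same grasp; the last joint's range is limited). The gripper opens to 85 mm and grips with 20 to 120 N. Pads are 22 mm wide; open, the fingers measure 114 mm over their backs; the gripper's body (76 mm by 85 mm) begins 54 mm behind the grasp point. The pads swing forward as they close: fully open they stand 13 mm farther back than shut.
Start: joints at [1.127, 0.313, 1.498, -0, 1.331, -0.223], TCP at [114.993, 512.258, 231.294] pointing down, gripper open.
Joint ranges: [-2.94, 2.94], [-0.97, 2.17], [0.19, 2.56], [-1.23, 4.37], [0.02, 3.11], [-2.88, 2.88]. Speed limits (rad/s): [2.39, 2.39, 3.01, 3.14, 3.14, 3.14].

### API

Orientations are given as a unit quaternion [w, x, y, z].
In Python, from rig import ctrl gives the robot as it stands.
- The arm moves only by the tool arm_command, never from a script. Its argument "increments" is a list of rows, each an object with "dr": the turn, a rotation vector about the tool's x, y, z in units of pi/4 rad (1.0 is pi/4 rad), a list of three; "offset": the shift along the tool's x, y, z in units of 120 mm (1.0 is 120 mm), a list of three; "hand": the opening, from -1 (shut) to 1 (fully open). A call has 1 to 8 rows; each row shifts and turns the commanded pose from where the row before left it, along the tool's axes as they then stand; what a row does not reach is not made up. A row lasts 1/10 s, in which the tool goes at most 50 mm and 8.59 degrees, less where a joint would pass 70% of its speed; a pose out of reach is approached as far as the arm can. A call with a number of a shift or a turn outside -1 to 1 is refused whole. A call with a gripper value outside its range is refused whole. The fingers move at their own pace and stop on an object; "grip_force" is the grip in N (left out, the last holds). Time passes only in rows, so rows that do not move let the fingers close. It gives the time, the measured TCP pose, the force, the opening and the grip force at its end, in the units of the state.
- ctrl.sense(): the state, without advancing time (a new reading comes with each control period).
- ctrl.capture(name): name is "scene" or "top" or "wrist"; returns the picture (384x512x3 uint8, red, green, blue); there is no depth.
- ctrl.camera_info(name): a dict with "K" (3x3 intrinsics, pixels), "R" (3x3) and "t" (3): a world point X has camera coordinates R X + t. Camera axes: x right, y down, z forward; pixel columns grow to the right and rows downward; lengths in mm; the calibration is good to about 2 mm. The wrist camera is an equidistant fisheye: a pixel r from the principal point sees the ray r / f radians off the axis. A picture is of the moment at which its call begins: read the wrist's pose just before it. camera_info takes no time and is no camera call; for the wrist camera it gives the pose at the moment of the call.
- ctrl.finish_job(): hands the job in; it is judged then, once.
The state is a dict: "time_s": time; "joints": joint angles; "dq": joint speeds; "tau": joint torques, N m; "eef_pos": TCP position; "ee_rot": TCP orientation; "force": force on the tool from outside, world axes, zero at the start; "wrist_torque": the same for the moment, N m; "grip_width": opening from 0.0 (shut) to 1.0 (fully open); "grip_force": force on a finger pad.
Only numpy, scipy, OpenCV 4.12 (cv2) and the standard library are available. Lean on these libraries where they do the work, as an engineer would, in place of code of your own. Each camera call takes 0.05 s, during which the arm holds its last target. There are 200 camera calls.

### The job

Put the green-labelled aluminium setting block back in its own green-labelled dock: slip its brass tongue all the way under the green bridge, then push the other end down until the sprung roller snaps back over its ledge and the block lies flat, fully home. The dock's cradle may be screwed down off the middle of its plate, so find it by sight or touch. Leave the red block, the screwdriver and the black collar alone.

Things in the scene. Friction and masses are not known exactly. Their poses are not given: they have to be found in the camera images.
- block_green: Loose aluminium setting block, green tile on top, about 0.45 kg. Main body 120 (x) x 44 (y) x 50 (z) mm; origin at the centre of its underside, z up out of its top. Toe (+x end, two dark dots on top): brass tongue 24 mm long, 30 wide, 8 thick, flush with the underside. Heel (-x end): dark steel ledge 6 mm long, 40 wide, 10 high, flush with the underside. Starts upright on the bench.
- block_green_toe (a point): The tip of the green block's brass tongue, at its underside, 84 mm along the block's +x from its origin.
- block_green_heel_top (a point): Point on the green block's top face, 45 mm towards the heel from its centre: a good place to push down.
- dock_green: Fixed plate of the green dock, with green strips at both ends: grey, 260 x 84 x 6 mm, on an 8 mm board; origin at the centre of its underside, x from catch to bridge. On it the dark cradle (192 x 62 x 6 mm, green bridge) is screwed down square, but off the middle by s (up to 12 mm either way along x) and w (up to 10 mm either way along y). s and w are not reported: find them by touch or sight.
- dock_green_mid (a point): Middle of the green dock at the height of the cradle's floor (12 mm above the dock's origin), axes as the dock's. A block that is home has its origin at x = s, y = w, z = 0 from here, its x along this x. Four guides 14 mm high above the floor (x = s+27 to s+55, s-27 to s-55, 6 thick) leave 48 mm in y between them for the 44 mm wide block.
- dock_green_mid_far (a point): Point 84 mm along x from dock_green_mid. The cradle's fixed bridge reaches from x = s+72 to s+95 mm and 27 mm either side of y = w, from the floor to 21 mm above it; its opening is 38 wide and 13 high, with a stop face inside at s+85, which the tongue meets when fully in. Its solid sides can be felt from either side.
- dock_green_mid_near (a point): Point 71 mm along -x from dock_green_mid. The catch roller (steel, across the dock, 20 mm diameter, 32 long) has its axis at x = s-71 mm, centred on y = w, 21.5 mm above the floor, so its underside is 11.5 and its top 31.5 mm above the floor; its carriage stands behind it (x = s-80 to s-94, up to 35 mm above the floor).
- catch_green (a joint): Sprung catch of the green dock: 0 = roller fully forward (over the ledge of a block that is home), growing in m as the roller is pushed back away from the block, up to 0.009. About 7 N preload, 500 N/m; the roller turns freely.
- dock_red: Same plate with red strips and a cradle with a red bridge; it holds the red block.
- dock_yellow: Same plate with yellow strips and a cradle with a yellow bridge; empty, its block is in use elsewhere. Not the place of the green block.
- block_red: Same kind of block with a red tile, already home in the red dock; origin at the centre of its underside. To be left alone.
- driver: Yellow and black electric screwdriver lying on the bench, 255 mm long along its x, 38 mm wide and high. To be left alone.
- collar: Black plastic collar, a ring 64 mm in diameter and 24 mm high, lying on the bench. To be left alone.
There are look-alikes about, which are no part of the job. What is shaped like the block_green but pink or purple is not meant.

How it is judged (in metres and radians):
At the end, for the whole second after the job is handed in: The green block lies home in the green cradle, tongue towards the bridge: within 3 mm of the floor, flat within 2 and square within 3.5 degrees, the roller forward to within 2 mm, the block at rest, within 16 mm lengthwise and 14 mm sideways of the plate's middle (wherever the cradle is) (x of block_green in the frame of dock_green_mid between -0.016 and 0.016 m and y of block_green in the frame of dock_green_mid between -0.014 and 0.014 m and z of block_green in the frame of dock_green_mid between -0.003 and 0.003 m and x of block_green_toe in the frame of dock_green_mid above 0.062 m and angle between block_green's own z axis and vertical below 0.035 rad and angle between the x axis of block_green and the x axis of dock_green, either way round below 0.06 rad and value of joint catch_green below 0.002 m and linear speed of block_green below 0.02 m/s); the robot touches nothing.
It fails at once if the red block is moved by more than 10 mm (distance of block_red from where it was at the start of the episode above 0.01 m).
It fails at once if the screwdriver is moved by more than 20 mm (distance of driver from where it was at the start of the episode above 0.02 m).
It fails at once if the collar is moved by more than 20 mm (distance of collar from where it was at the start of the episode above 0.02 m).
It also fails if it takes over 72 s, if anything falls off the work surface, if the arm or the gripper's body presses on something with over 40 N, if the wrist force passes 120 N, or if a joint passes its speed limit or range.

## Working session

There is one attempt and no reset: what is moved stays moved. The work goes in short steps, Python scripts to look and compute and a tool call to move; the robot and the scene stay as the last step left them, time stands still between calls to the robot, and variables do not carry over. Pictures are saved under pics/ and viewed, at most 10 in all, crops included, and the job is handed in when it is done.

Besides the shell and the picture viewer there is one more tool, called as name(argument=value, ...), one argument or row to a line, values as JSON. arm_command: Moves the arm, as the interface text tells. Shifts and turns lie within -1 to 1; 1 stands for 120 mm of shift or pi/4 rad of turn. Its arguments: {"type":"object","properties":{"increments":{"type":"array"},"grip_force":{"type":"number"}},"required":["increments"]}

```bash
mkdir -p pics; ls; python3 - <<'E'
from rig import ctrl
import cv2,numpy as np
print(ctrl.sense())
for n in ("scene","top","wrist"):
    ci=ctrl.camera_info(n); im=ctrl.capture(n)
    cv2.imwrite(f"pics/{n}0.png",im[:,:,::-1]); print(n,ci)
E
```

```text
pics
{'time_s': 0.0, 'joints': array([ 1.12662350e+00,  3.13459385e-01,  1.49843716e+00,  2.28537386e-05,
        1.33098055e+00, -2.23385436e-01]), 'dq': array([-0.00015099, -0.0010122 ,  0.00127826,  0.00081344, -0.00022951,
        0.00184832]), 'tau': array([-1.94242508e-03, -4.12283742e+01, -2.59734035e+01, -4.43277686e-04,
        4.20005032e-03,  4.81644889e-06]), 'eef_pos': array([114.86222404, 512.02399058, 230.73023974]), 'ee_rot': array([-2.20887164e-04,  1.10172288e-01,  9.93912297e-01, -6.03140750e-04]), 'force': array([-0.28015044, -0.2377644 ,  0.29185133]), 'wrist_torque': array([ 0.02674528, -0.02148627, -0.00890757]), 'grip_force': 0.0, 'grip_width': 0.9940669912604678}
scene {'K': array([[400.28590562,   0.        , 259.58040385],
       [  0.        , 400.28590562, 194.11674291],
       [  0.        ,   0.        ,   1.        ]]), 'R': array([[ 0.51990656,  0.85410409, -0.01426114],
       [ 0.66073835, -0.41267092, -0.62699885],
       [-0.54140744,  0.31655793, -0.77888964]]), 't': array([-155.88061788, -363.58329813, 1632.44288408])}
top {'K': array([[474.76097697,   0.        , 256.92637494],
       [  0.        , 474.76097697, 194.79071364],
       [  0.        ,   0.        ,   1.        ]]), 'R': array([[ 0.026615  , -0.99957933, -0.01152438],
       [-0.98316733, -0.02408993, -0.18111236],
       [ 0.18075855,  0.0161507 , -0.98339489]]), 't': array([-146.90527608,  524.75340602, 1291.81265599])}
wrist {'K': array([[297.31863964,   0.        , 259.53411587],
       [  0.        , 297.31863964, 193.35805438],
       [  0.        ,   0.        ,   1.        ]]), 'R': array([[ 2.17477113e-01,  9.76065143e-01, -7.35815618e-04],
       [ 9.38586102e-01, -2.08919392e-01,  2.74606660e-01],
       [ 2.67880263e-01, -6.04112899e-02, -9.61556364e-01]]), 't': array([-526.05784092,  -36.89576485,  378.60765659])}
```

View pics/top0.png

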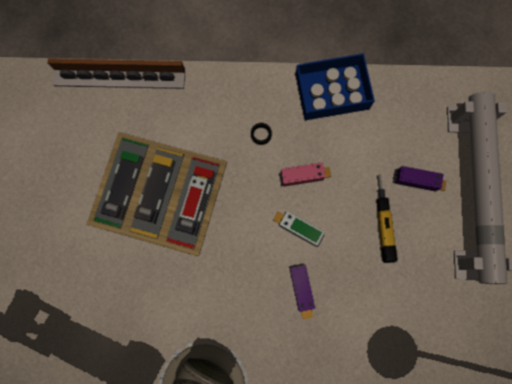

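View pics/scene0.png

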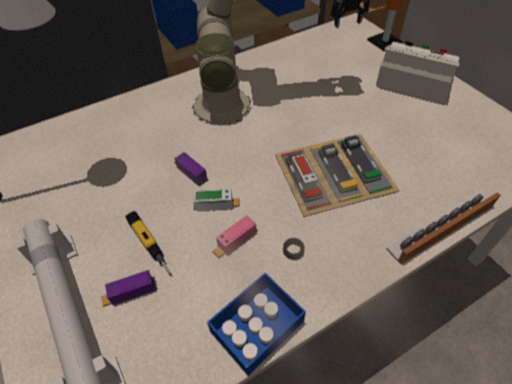

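Top view: the green block is at px (300,228) with its toe at (279,217). The green dock is leftmost in the tray, with its bridge at (131,157) and its catch end at (105,215). The scene view agrees. Next I'll work out coarse positions from colour masks.

```bash
cat > h.py <<'E'
from rig import ctrl
import cv2,numpy as np
from scipy.spatial.transform import Rotation as Ro
def cast(ci,uv,z):
    "pixels -> world points on plane z (fisheye for wrist)"
    K,R,t=ci["K"],ci["R"],ci["t"]; uv=np.atleast_2d(np.float64(uv))
    d=np.c_[(uv[:,0]-K[0,2])/K[0,0],(uv[:,1]-K[1,2])/K[1,1],np.ones(len(uv))]
    if ci.get("fish"):
        r=np.hypot(d[:,0],d[:,1]); s=np.where(r>1e-9,np.sin(r)/np.maximum(r,1e-9),1)
        d=np.c_[d[:,0]*s,d[:,1]*s,np.cos(r)]
    c=-R.T@t; w=d@R; return c+w*((z-c[2])/w[:,2])[:,None]
def proj(ci,P):
    X=np.atleast_2d(P)@ci["R"].T+ci["t"]; K=ci["K"]
    if ci.get("fish"):
        r=np.hypot(X[:,0],X[:,1]); th=np.arctan2(r,X[:,2]); q=X[:,:2]*(th/r)[:,None]
    else: q=X[:,:2]/X[:,2:]
    return q*[K[0,0],K[1,1]]+K[:2,2]
def snap(n,fn=None):
    ci=ctrl.camera_info(n); ci["fish"]=n=="wrist"; im=ctrl.capture(n)
    if fn: cv2.imwrite("pics/"+fn,im[:,:,::-1])
    return ci,im
def hsvmask(im,lo,hi):
    return cv2.inRange(cv2.cvtColor(im,cv2.COLOR_RGB2HSV),np.array(lo),np.array(hi))
def blobs(m,amin=8):
    cs=cv2.findContours(m,cv2.RETR_EXTERNAL,cv2.CHAIN_APPROX_NONE)[0]
    return sorted([c for c in cs if cv2.contourArea(c)>=amin],key=cv2.contourArea,reverse=True)
def tool():
    s=ctrl.sense(); q=s["ee_rot"]; return s,Ro.from_quat([q[1],q[2],q[3],q[0]])
E
python3 - <<'E'
from h import *
ci=ctrl.camera_info("top"); im=cv2.imread("pics/top0.png")[:,:,::-1].copy()
m=hsvmask(im,(45,90,40),(85,255,255))
for c in blobs(m):
    (u,v),wh,a=cv2.minAreaRect(c); print("px",round(u),round(v),np.round(wh,1))
    for z in (22,50): 
        b=cast(ci,cv2.boxPoints(((u,v),wh,a)),z)[:,:2]; print(z,b.round(0).tolist(),b.mean(0).round(1))
A=cv2.resize(im[195:255,265:335],None,fx=5.6,fy=5.6,interpolation=2)
B=cv2.resize(im[130:230,85:155],None,fx=5.6,fy=5.6,interpolation=2)
o=np.zeros((560,792,3),np.uint8);o[:336,:392]=A;o[:560,400:]=B
cv2.imwrite("pics/crop1.png",cv2.convertScaleAbs(o[:,:,::-1],alpha=1.6))
E
```

```text
px 305 230 [28.9 10.9]
22 [[441.0, -230.0], [469.0, -244.0], [430.0, -316.0], [403.0, -302.0]] [ 435.9 -273.1]
50 [[438.0, -228.0], [465.0, -243.0], [427.0, -313.0], [401.0, -299.0]] [ 432.7 -270.7]
px 130 156 [18.9  8. ]
22 [[633.0, 272.0], [657.0, 267.0], [643.0, 213.0], [620.0, 217.0]] [638.  242.4]
50 [[626.0, 263.0], [649.0, 259.0], [635.0, 205.0], [613.0, 210.0]] [630.7 234.1]
px 107 222 [26.5  3.3]
22 [[449.0, 332.0], [458.0, 330.0], [438.0, 255.0], [429.0, 257.0]] [443.5 293.8]
50 [[445.0, 322.0], [454.0, 320.0], [435.0, 247.0], [426.0, 249.0]] [440.2 284.4]
px 134 142 [24.7  1.7]
22 [[689.0, 269.0], [694.0, 268.0], [676.0, 196.0], [671.0, 197.0]] [682.5 232.8]
50 [[680.0, 260.0], [685.0, 260.0], [668.0, 189.0], [663.0, 190.0]] [674.2 224.7]
```

View pics/crop1.png

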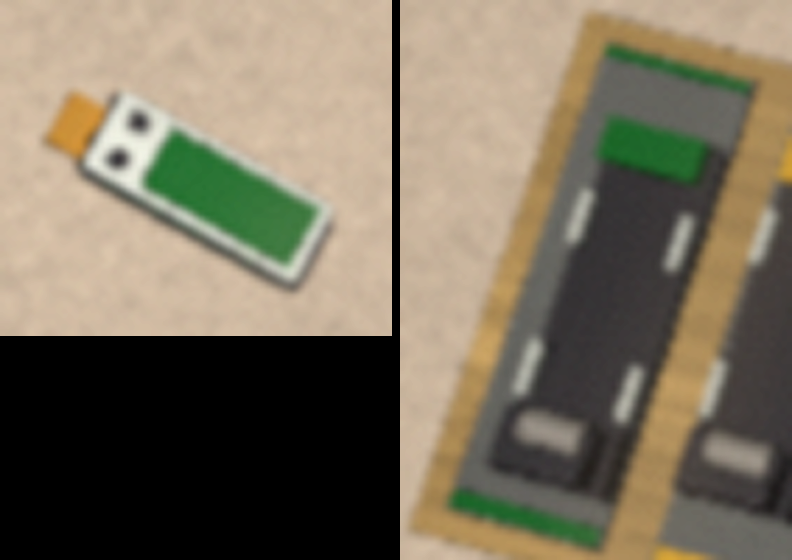

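The crop shows all four guides, the roller and the bridge of the green dock. They are clear enough to measure from closer. I'll go over the green dock first for a wrist view, since it's on the way to the block.

arm_command(
  increments=[
    {"dr":[0,0,0],"offset":[-0.36,-0.11,0.02],"hand":1},
    {"dr":[0,0,0],"offset":[-0.36,-0.11,0.02],"hand":1},
    {"dr":[0,0,0],"offset":[-0.36,-0.11,0.02],"hand":1},
    {"dr":[0,0,0],"offset":[-0.36,-0.11,0.02],"hand":1},
    {"dr":[0,0,0],"offset":[-0.36,-0.11,0.02],"hand":1},
    {"dr":[0,0,0],"offset":[-0.36,-0.11,0.02],"hand":1},
    {"dr":[0,0,0],"offset":[-0.36,-0.11,0.02],"hand":1},
    {"dr":[0,0,0],"offset":[-0.36,-0.11,0.02],"hand":1},
  ],
)

```text
time_s: 0.95
eef_pos: [430.5, 332.3, 211.9]
ee_rot: [-0.0, 0.11, 0.994, -0.0]
force: [-1.1, 0.7, 0.7]
grip_width: 0.999
grip_force: 0.0
```

arm_command(
  increments=[
    {"dr":[0,0,0.04],"offset":[-0.36,-0.11,0.02],"hand":1},
    {"dr":[0,0,0],"offset":[-0.36,-0.11,0.02],"hand":1},
    {"dr":[0,0,0],"offset":[-0.36,-0.11,0.02],"hand":1},
    {"dr":[0,0,0],"offset":[0,0,0],"hand":1},
    {"dr":[0,0,0],"offset":[0,0,0],"hand":1},
  ],
)

```text
time_s: 1.45
eef_pos: [545.5, 263.6, 204.2]
ee_rot: [-0.001, 0.126, 0.992, -0.0]
force: [-1.0, 0.6, 0.2]
grip_width: 0.997
grip_force: 0.0
```

```bash
python3 - <<'E'
from h import *
s,_=tool(); print(s["eef_pos"],s["ee_rot"],s["time_s"],np.abs(s["dq"]).max())
ci,im=snap("wrist","dock_w.png"); np.save("dock_ci.npy",ci,allow_pickle=True)
cv2.imwrite("pics/dock_w2.png",cv2.convertScaleAbs(cv2.resize(im,(800,600),interpolation=2)[:,:,::-1],alpha=1.5))
E
```

```text
[545.53528758 263.57165333 204.15955232] [-7.06469163e-04  1.26442206e-01  9.91973713e-01 -1.51431586e-04] 1.45 0.037489768872099836
```

View pics/dock_w2.png

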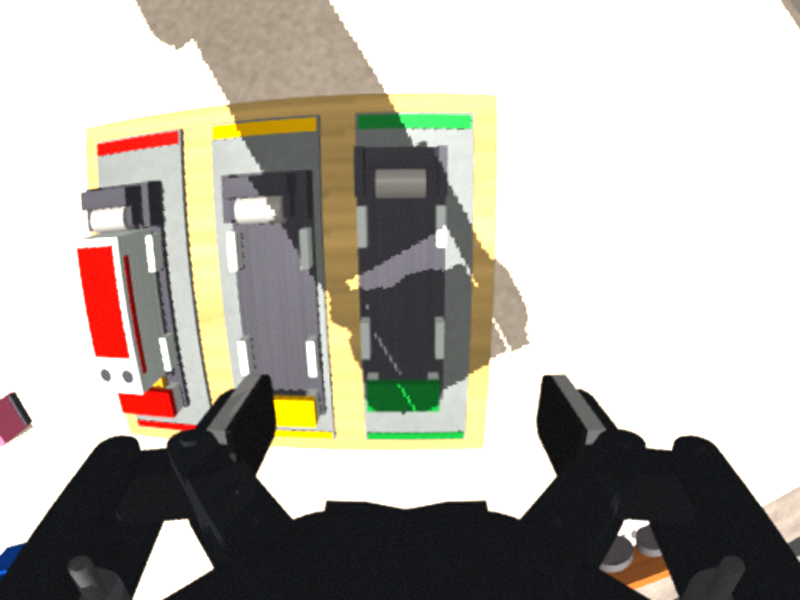

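Wrist view: the green dock is upright in the picture. Its strips are at rows 121 and 435, the roller at (401,183), the bridge at (403,395) and the guides at (362/441, 226) and (364/439, 338). The cradle looks shifted in y relative to the plate. Next, the numbers.

```bash
python3 - <<'E'
from h import *
ci=np.load("dock_ci.npy",allow_pickle=True).item(); im=cv2.imread("pics/dock_w.png")[:,:,::-1].copy()
g=hsvmask(im,(45,100,25),(85,255,255)); g[:, :215]=0; g[290:]=0; g[:,320:]=0
bl=[c for c in blobs(g,20)]
for c in bl: print("green px",cv2.boundingRect(c),cv2.contourArea(c))
bl=sorted(bl,key=lambda c:c[:,0,1].mean()); 
W=lambda c,z: cast(ci,c[:,0].astype(float),z)[:,:2]
near,far=bl[0],bl[-1]; br=max(bl[1:-1],key=cv2.contourArea)
R=lambda p:cv2.minAreaRect(p.astype(np.float32))
rn,rf=R(W(near,14)),R(W(far,14)); print("strips",rn,rf)
d=np.array(rf[0])-rn[0]; yaw=np.arctan2(d[1],d[0]); mid=(np.array(rf[0])+rn[0])/2
def longdir(r):
    b=cv2.boxPoints(r); e=[b[1]-b[0],b[2]-b[1]]; v=max(e,key=np.linalg.norm); return np.degrees(np.arctan(-v[0]/v[1]))
print("yaw",np.degrees(yaw),longdir(rn),longdir(rf),"mid",mid,"len",np.linalg.norm(d))
yaw=np.radians(np.mean([np.degrees(yaw),np.degrees(yaw),longdir(rn),longdir(rf)]))
U=np.array([[np.cos(yaw),np.sin(yaw)],[-np.sin(yaw),np.cos(yaw)]])
loc=lambda p:(p-mid)@U.T
for nm,c,z in(("near",near,14),("far",far,14),("bridge",br,41)):
    q=loc(W(c,z)); print(nm,"x",q[:,0].min().round(1),q[:,0].max().round(1),"y",q[:,1].min().round(1),q[:,1].max().round(1))
q=loc(W(br,41)); t=q[q[:,0]>q[:,0].max()-15]; print("bridge top y",np.percentile(t[:,1],[0,3,97,100]).round(1))
# greys: guides and roller
h=cv2.cvtColor(im,cv2.COLOR_RGB2HSV); roi=np.zeros(g.shape,np.uint8)
dk=((h[:,:,2]<50)).astype(np.uint8)
for v in (70,90,110,130):
  m=((h[:,:,2]>v)&(h[:,:,1]<60)).astype(np.uint8)*255; m[:,:222]=0;m[:,296:]=0;m[:90]=0;m[240:]=0
  for c in blobs(m,25):
    if cv2.contourArea(c)>900: continue
    a=loc(W(c,34)); b=loc(W(c,50)); print(v,cv2.boundingRect(c),"z34 x",a[:,0].min().round(1),a[:,0].max().round(1),"y",a[:,1].min().round(1),a[:,1].max().round(1),"z50",b.min(0).round(1),b.max(0).round(1))
E
```

```text
green px (234, 243, 48, 21) 860.0
green px (229, 73, 73, 10) 564.0
green px (235, 276, 62, 5) 183.0
strips ((443.0318298339844, 297.7352600097656), (79.7267837524414, 10.100563049316406), 76.71318054199219) ((684.411865234375, 237.42282104492188), (80.1044921875, 6.350963592529297), 75.2994613647461)
yaw -14.028966970807577 -13.286836 -14.700537 mid [563.72184753 267.57904053] len 248.8009481167261
near x -129.1 -118.9 y -39.8 39.9
far x 121.7 128.0 y -40.1 40.0
bridge x 59.8 86.0 y -36.5 17.2
bridge top y [-36.3 -36.2  16.3  16.3]
70 (240, 108, 33, 18) z34 x -88.9 -71.0 y -26.8 6.6 z50 [-88.8 -25.7] [-71.7   6. ]
70 (263, 90, 33, 45) z34 x -108.2 -61.5 y -2.6 30.9 z50 [-107.1   -2.8] [-62.8  29. ]
70 (278, 203, 7, 27) z34 x 14.5 45.8 y 13.4 20.6 z50 [ 9.4 12.4] [39.1 19.3]
70 (228, 132, 7, 27) z34 x -64.1 -36.2 y -40.0 -33.3 z50 [-65.2 -38.3] [-38.7 -32. ]
70 (231, 203, 6, 27) z34 x 14.1 45.4 y -39.9 -33.2 z50 [  9.  -38.2] [ 38.7 -31.8]
90 (263, 90, 33, 42) z34 x -108.2 -64.7 y -2.6 30.9 z50 [-107.1   -2.8] [-65.8  29. ]
90 (241, 112, 31, 7) z34 x -84.9 -78.4 y -25.7 5.6 z50 [-84.9
[... 156 characters left out ...]
7 z50 [ 10.2 -38.2] [ 38.7 -32.3]
90 (279, 204, 5, 26) z34 x 15.7 45.7 y 14.5 19.5 z50 [10.5 13.4] [39.  18.1]
110 (272, 90, 24, 41) z34 x -108.2 -65.8 y 6.7 30.9 z50 [-107.1    6.1] [-66.8  29. ]
110 (279, 132, 17, 41) z34 x -63.6 -20.5 y 14.0 31.4 z50 [-64.7  13. ] [-23.8  29.5]
110 (228, 133, 6, 25) z34 x -63.0 -37.3 y -40.0 -34.7 z50 [-64.2 -38.2] [-39.8 -33.2]
110 (232, 207, 4, 22) z34 x 18.8 44.1 y -38.5 -34.9 z50 [ 13.5 -36.9] [ 37.5 -33.4]
110 (279, 207, 4, 22) z34 x 19.2 44.5 y 14.6 18.3 z50 [13.8 13.5] [37.8 17. ]
130 (273, 90, 23, 41) z34 x -108.2 -65.8 y 7.8 30.9 z50 [-107.1    7.1] [-66.8  29. ]
130 (279, 144, 17, 29) z34 x -50.8 -20.5 y 14.0 31.4 z50 [-52.6  13. ] [-23.8  29.5]
```

By sight the cradle is at s ≈ -9.1 and w ≈ -9.9 mm, with dock yaw -14.0°. Bridge, guides and roller all agree. Home origin is at about (552.5, 260.2, 20). Now to the block.

arm_command(
  increments=[
    {"dr":[0,0,0],"offset":[-0.02,-0.37,0.02],"hand":1},
    {"dr":[0,0,0],"offset":[-0.02,-0.37,0.02],"hand":1},
    {"dr":[0,0,0],"offset":[-0.02,-0.37,0.02],"hand":1},
    {"dr":[0,0,0],"offset":[-0.02,-0.37,0.02],"hand":1},
    {"dr":[0,0,0],"offset":[-0.02,-0.37,0.02],"hand":1},
    {"dr":[0,0,0],"offset":[-0.02,-0.37,0.02],"hand":1},
    {"dr":[0,0,0],"offset":[-0.02,-0.37,0.02],"hand":1},
    {"dr":[0,0,0],"offset":[-0.02,-0.37,0.02],"hand":1},
  ],
)

```text
time_s: 2.3
eef_pos: [474.5, -84.9, 186.1]
ee_rot: [0.0, 0.125, 0.992, -0.0]
force: [-0.0, 0.5, 1.3]
grip_width: 0.999
grip_force: 0.0
```

arm_command(
  increments=[
    {"dr":[0,0,0],"offset":[-0.02,-0.37,0.02],"hand":1},
    {"dr":[0,0,0],"offset":[-0.02,-0.37,0.02],"hand":1},
    {"dr":[0,0,0],"offset":[-0.02,-0.37,0.02],"hand":1},
    {"dr":[0,0,0],"offset":[-0.02,-0.37,0.02],"hand":1},
    {"dr":[0,0,0.178],"offset":[0,0,0],"hand":1},
    {"dr":[0,0,0.178],"offset":[0,0,0],"hand":1},
    {"dr":[0,0,0.178],"offset":[0,0,0],"hand":1},
    {"dr":[0,0,0.178],"offset":[0,0,0],"hand":1},
  ],
)

```text
time_s: 3.1
eef_pos: [440.5, -257.7, 176.4]
ee_rot: [0.0, 0.397, 0.918, 0.0]
force: [0.1, -0.2, 0.1]
grip_width: 1.0
grip_force: 0.0
```

arm_command(
  increments=[
    {"dr":[0,0,0.178],"offset":[0,0,0],"hand":1},
    {"dr":[0,0,0.178],"offset":[0,0,0],"hand":1},
    {"dr":[0,0,0.178],"offset":[0,0,0],"hand":1},
    {"dr":[0,0,0.178],"offset":[0,0,0],"hand":1},
    {"dr":[0,0,0.178],"offset":[0,0,0],"hand":1},
    {"dr":[0,0,0.178],"offset":[0,0,0],"hand":1},
    {"dr":[0,0,0.178],"offset":[0,0,0],"hand":1},
    {"dr":[0,0,0.178],"offset":[0,0,0],"hand":1},
  ],
)

```text
time_s: 3.9
eef_pos: [440.6, -257.6, 176.5]
ee_rot: [0.0, 0.823, 0.568, 0.0]
force: [-1.3, 0.1, -0.5]
grip_width: 1.0
grip_force: 0.0
```

arm_command(
  increments=[
    {"dr":[0,0,0.178],"offset":[0,0,0],"hand":1},
    {"dr":[0,0,0],"offset":[0,0,0],"hand":1},
    {"dr":[0,0,0],"offset":[0,0,0],"hand":1},
  ],
)

```text
time_s: 4.2
eef_pos: [440.5, -258.2, 176.4]
ee_rot: [0.0, 0.858, 0.513, 0.0]
force: [0.6, 0.8, -0.7]
grip_width: 0.998
grip_force: 0.0
```

```bash
python3 - <<'E'
from h import *
s,_=tool(); print(s["eef_pos"],s["ee_rot"],s["time_s"],s["joints"])
ci,im=snap("wrist","blk_w.png"); np.save("blk_ci.npy",ci,allow_pickle=True)
cv2.imwrite("pics/blk_w2.png",cv2.resize(im,(800,600),interpolation=2)[:,:,::-1])
g=hsvmask(im,(45,100,25),(85,255,255)); a=hsvmask(im,(10,120,60),(30,255,255))
for n,m in(("green",g),("brass",a)):
  for c in blobs(m,60)[:4]:
    p=cast(ci,c[:,0],50 if n=="green" else 8)[:,:2]; r=cv2.minAreaRect(p.astype(np.float32))
    print(n,cv2.boundingRect(c),r, cv2.boxPoints(r).round(1).tolist())
E
```

```text
[ 440.51168821 -258.19563571  176.36107788] [1.39216421e-04 8.58489559e-01 5.12831018e-01 6.78327266e-05] 4.2 [-7.59971406e-01  3.31681363e-01  1.62181902e+00  6.01255635e-05
  1.18778761e+00 -2.66156010e-01]
green (239, 158, 37, 84) ((432.1689147949219, -269.22900390625), (83.13257598876953, 33.88652038574219), 61.85029602050781) [[397.6000061035156, -297.8999938964844], [427.5, -313.8999938964844], [466.70001220703125, -240.60000610351562], [436.79998779296875, -224.60000610351562]]
brass (243, 100, 29, 23) ((471.79949951171875, -194.68243408203125), (23.10892677307129, 29.082420349121094), 61.69293212890625) [[453.5, -198.0], [479.1000061035156, -211.8000030517578], [490.1000061035156, -191.39999389648438], [464.5, -177.60000610351562]]
brass (319, 311, 31, 21) ((438.4000244140625, -488.3457336425781), (46.97917938232422, 19.201114654541016), 6.992534160614014) [[413.8999938964844, -481.70001220703125], [416.29998779296875, -500.70001220703125], [462.8999938964844, -495.0], [460.5, -476.0]]
```

View pics/blk_w2.png

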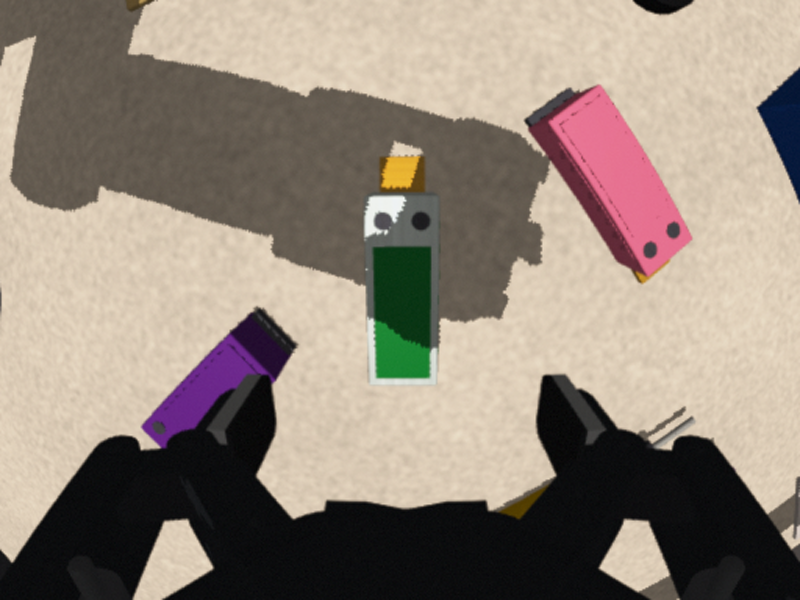

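The block's toe points up in the picture, with brass at (402,172) and the tile at (402,312). Block origin is at about (437.9, -258.3), yaw 61.9°, and the tool is already aligned. Now I'll descend and grip.

arm_command(
  increments=[
    {"dr":[0,0,0],"offset":[-0.012,-0.018,0],"hand":1},
    {"dr":[0,0,0],"offset":[0,0,0.34],"hand":1},
    {"dr":[0,0,0],"offset":[0,0,0.34],"hand":1},
    {"dr":[0,0,0],"offset":[0,0,0.34],"hand":1},
    {"dr":[0,0,0],"offset":[0,0,0.2],"hand":1},
    {"dr":[0,0,0],"offset":[0,0,0.13],"hand":1},
    {"dr":[0,0,0],"offset":[0,0,0],"hand":1},
    {"dr":[0,0,0],"offset":[0,0,0],"hand":1},
  ],
)

```text
time_s: 5.05
eef_pos: [437.9, -259.5, 14.6]
ee_rot: [0.0, 0.86, 0.511, 0.0]
force: [-0.6, 0.6, 0.5]
grip_width: 0.999
grip_force: 0.0
```

arm_command(
  increments=[
    {"dr":[0,0,0],"offset":[0,0,0],"hand":-1},
    {"dr":[0,0,0],"offset":[0,0,0],"hand":-1},
    {"dr":[0,0,0],"offset":[0,0,0],"hand":-1},
    {"dr":[0,0,0],"offset":[0,0,0],"hand":-1},
    {"dr":[0,0,0],"offset":[0,0,0],"hand":-1},
    {"dr":[0,0,0],"offset":[0,0,0],"hand":-1},
    {"dr":[0,0,0],"offset":[0,0,0],"hand":-1},
    {"dr":[0,0,0],"offset":[0,0,0],"hand":-1},
  ],
  grip_force=90,
)

```text
time_s: 5.85
eef_pos: [438.2, -259.7, 15.0]
ee_rot: [0.001, 0.86, 0.511, 0.0]
force: [-0.9, 1.1, 7.3]
grip_width: 0.504
grip_force: 92.8
```

arm_command(
  increments=[
    {"dr":[0,0,0],"offset":[0,0,-0.1],"hand":-1},
    {"dr":[0,0,0],"offset":[0,0,-0.25],"hand":-1},
    {"dr":[0,0,0],"offset":[0,0,-0.35],"hand":-1},
    {"dr":[0,0,0],"offset":[0,0,-0.35],"hand":-1},
    {"dr":[0,0,0],"offset":[0,0,-0.35],"hand":-1},
    {"dr":[0,0,0.18],"offset":[0,0,0],"hand":-1},
    {"dr":[0,0,0.18],"offset":[0,0,0],"hand":-1},
    {"dr":[0,0,0.18],"offset":[0,0,0],"hand":-1},
  ],
)

```text
time_s: 6.65
eef_pos: [437.4, -258.9, 182.6]
ee_rot: [-0.0, 0.949, 0.316, -0.0]
force: [-0.2, 0.1, -4.5]
grip_width: 0.497
grip_force: 92.8
```

arm_command(
  increments=[
    {"dr":[0,0,0.18],"offset":[0,0,0],"hand":-1},
    {"dr":[0,0,0.18],"offset":[0,0,0],"hand":-1},
    {"dr":[0,0,0.18],"offset":[0,0,0],"hand":-1},
    {"dr":[0,0,0.18],"offset":[0,0,0],"hand":-1},
    {"dr":[0,0,0.18],"offset":[0,0,0],"hand":-1},
    {"dr":[0,0,0.18],"offset":[0,0,0],"hand":-1},
    {"dr":[0,0,0.065],"offset":[0,0,0],"hand":-1},
    {"dr":[0,0,0],"offset":[0,0,0],"hand":-1},
  ],
)

```text
time_s: 7.45
eef_pos: [437.5, -259.0, 182.3]
ee_rot: [-0.0, 0.992, -0.125, -0.0]
force: [0.1, 0.2, -4.1]
grip_width: 0.5
grip_force: 92.7
```

arm_command(
  increments=[
    {"dr":[0,0,0],"offset":[-0.01,-0.37,0],"hand":-1},
    {"dr":[0,0,0],"offset":[-0.01,-0.37,0],"hand":-1},
    {"dr":[0,0,0],"offset":[-0.01,-0.37,0],"hand":-1},
    {"dr":[0,0,0],"offset":[-0.01,-0.37,0],"hand":-1},
    {"dr":[0,0,0],"offset":[-0.01,-0.37,0],"hand":-1},
    {"dr":[0,0,0],"offset":[-0.01,-0.37,0],"hand":-1},
    {"dr":[0,0,0],"offset":[-0.01,-0.37,0],"hand":-1},
    {"dr":[0,0,0],"offset":[-0.01,-0.37,0],"hand":-1},
  ],
)

```text
time_s: 8.25
eef_pos: [516.7, 89.0, 182.4]
ee_rot: [0.0, 0.992, -0.124, -0.0]
force: [0.8, -0.4, -4.1]
grip_width: 0.502
grip_force: 93.3
```

arm_command(
  increments=[
    {"dr":[0,0,0],"offset":[-0.01,-0.37,0],"hand":-1},
    {"dr":[0,0,0],"offset":[-0.01,-0.37,0],"hand":-1},
    {"dr":[0,0,0],"offset":[-0.01,-0.37,0],"hand":-1},
    {"dr":[0,0,0],"offset":[-0.01,-0.37,0],"hand":-1},
    {"dr":[0,-0.167,0],"offset":[0,0,0],"hand":-1},
    {"dr":[0,-0.167,0],"offset":[0,0,0],"hand":-1},
    {"dr":[0,0,0],"offset":[0,0,0],"hand":-1},
    {"dr":[0,0,0],"offset":[0,0,0],"hand":-1},
  ],
)

```text
time_s: 9.05
eef_pos: [556.5, 260.1, 181.5]
ee_rot: [-0.016, 0.984, -0.124, -0.129]
force: [-0.3, 0.8, -4.4]
grip_width: 0.501
grip_force: 93.8
```

```bash
python3 - <<'E'
from h import *
s,R=tool(); print(s["eef_pos"],s["time_s"],s["joints"],s["force"]); print(R.as_matrix().round(4))
ci,im=snap("wrist","hold.png"); np.save("hold_ci.npy",ci,allow_pickle=True)
cv2.imwrite("pics/hold2.png",cv2.resize(im,(800,600),interpolation=2)[:,:,::-1])
E
```

```text
[556.48502224 260.06427899 181.53953827] 9.05 [0.19907745 0.67422785 1.0933198  0.11224554 1.60966162 2.01200822] [-0.25283281  0.84544553 -4.44696608]
[[ 9.359e-01 -2.484e-01 -2.498e-01]
 [-2.401e-01 -9.687e-01  6.380e-02]
 [-2.578e-01  3.000e-04 -9.662e-01]]
```

View pics/hold2.png

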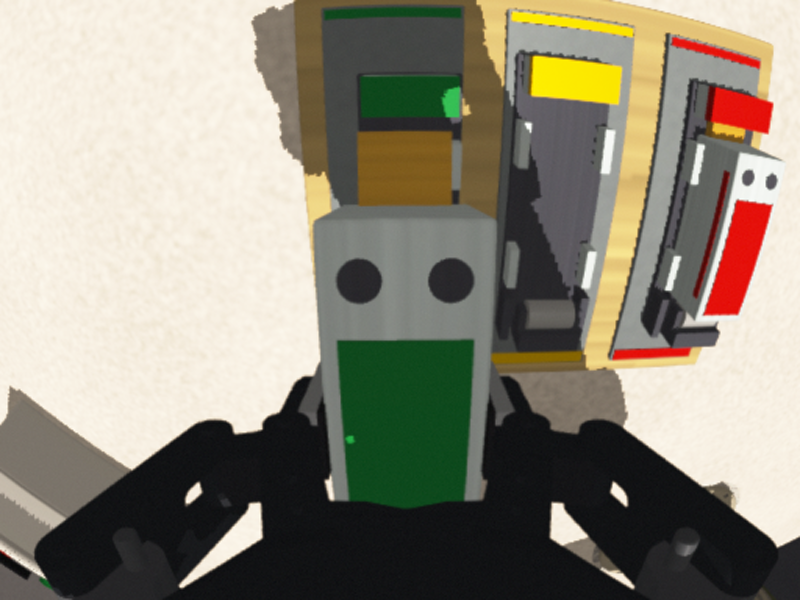

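The block is held tilted toe down, tongue at (405,168), and the green bridge is at (410,97), almost in line. Now the exact relation from this picture.

```bash
cat > rel.py <<'E'
from h import *
def rel(im,ci,pos,Rm,zb=15.):
    "brass tongue in tool frame (plane zb-8 for top), bridge top in dock frame"
    cw={**ci,"R":ci["R"]@Rm,"t":ci["R"]@pos+ci["t"]}   # world=Rm*tool+pos
    b=blobs(hsvmask(im,(8,100,30),(24,255,255)),300)
    b=[c for c in b if 200<c[:,0,0].mean()<320 and c[:,0,1].mean()<200][0]
    p=cast(cw,b[:,0],zb-8)[:,:2]; r=cv2.minAreaRect(p.astype(np.float32)); return b,p,r
mid=np.array([563.72,267.58]);yaw=np.radians(-14.02)
U=np.array([[np.cos(yaw),np.sin(yaw)],[-np.sin(yaw),np.cos(yaw)]])
E
python3 - <<'E'
from rel import *
ci=np.load("hold_ci.npy",allow_pickle=True).item(); im=cv2.imread("pics/hold.png")[:,:,::-1].copy()
s,R=tool(); Rm=R.as_matrix(); pos=s["eef_pos"]
b,p,r=rel(im,ci,pos,Rm); print(cv2.boundingRect(b),"tongue tool x",p.min(0),p.max(0),r)
for zb in (12,18): print(zb,rel(im,ci,pos,Rm,zb)[1].max(0),rel(im,ci,pos,Rm,zb)[2])
cw={**ci,"R":ci["R"]@Rm,"t":ci["R"]@pos+ci["t"]}
# block dots + tile at top plane (block z=50 -> tool z -35)
g=hsvmask(im,(45,100,15),(85,255,255))
for c in blobs(g,150):
    if 150<c[:,0,0].mean()<310: 
        z=cv2.boundingRect(c); 
        if z[1]>200: q=cast(cw,c[:,0],-35)[:,:2]; print("tile tool",z,cv2.minAreaRect(q.astype(np.float32)))
        else:
            h=41 if z[1]>30 else 14; q=(cast(ci,c[:,0],h)[:,:2]-mid)@U.T; print("dock",h,z,q.min(0),q.max(0),cv2.minAreaRect(q.astype(np.float32)))
print("tool x heading",np.degrees(np.arctan2(Rm[1,0],Rm[0,0])),"TCP in dock",(pos[:2]-mid)@U.T)
E
```

```text
(228, 83, 62, 49) tongue tool x [ 60.26258051 -16.77228018] [84.48475971 13.69369457] ((72.35307312011719, -1.5720539093017578), (30.308439254760742, 24.26321029663086), 89.44605255126953)
12 [84.20750569 13.39593001] ((72.31920623779297, -1.5635547637939453), (29.70038414001465, 23.77643394470215), 89.44605255126953)
18 [84.76201373 13.99145912] ((72.3869400024414, -1.5805530548095703), (30.9164981842041, 24.749980926513672), 89.44605255126953)
tile tool (216, 218, 87, 108) ((2.9721813201904297, -1.0311546325683594), (34.13743591308594, 54.028873443603516), 89.5156021118164)
dock 41 (230, 48, 65, 28) [ 62.45051499 -37.60978866] [86.24830984 16.96334034] ((74.73500061035156, -10.237874984741211), (54.45329666137695, 23.55649185180664), 88.61713409423828)
dock 14 (207, 5, 88, 8) [121.28377294 -39.97256505] [127.41061117  39.7220747 ] ((124.34630584716797, -0.12709808349609375), (79.7033462524414, 6.037418842315674), 89.88232421875)
tool x heading -14.366289604772184 TCP in dock [-5.58723352 -8.8939133 ]
```

Relative to the bridge, the tongue needs about 2.4 mm along tool y, and the yaw is fine. I'll lower it to just short of the bridge opening.

arm_command(
  increments=[
    {"dr":[0,0,0],"offset":[0.031,0.005,0.23],"hand":-1},
    {"dr":[0,0,0],"offset":[0.031,0.005,0.23],"hand":-1},
    {"dr":[0,0,0],"offset":[0.031,0.005,0.23],"hand":-1},
    {"dr":[0,0,0],"offset":[0.031,0.005,0.23],"hand":-1},
    {"dr":[0,0,0],"offset":[0.013,0,0.05],"hand":-1},
    {"dr":[0,0,0],"offset":[0,0,0],"hand":-1},
    {"dr":[0,0,0],"offset":[0,0,0],"hand":-1},
  ],
)

```text
time_s: 9.8
eef_pos: [542.7, 261.8, 67.3]
ee_rot: [-0.017, 0.984, -0.124, -0.128]
force: [0.1, -0.8, -3.6]
grip_width: 0.501
grip_force: 93.6
```

```bash
python3 - <<'E'
from rel import *
s,R=tool(); Rm=R.as_matrix(); pos=s["eef_pos"]
tip=pos+Rm@[84.4,-1.57,15]; print("TCP",pos,"tip dock",(tip[:2]-mid)@U.T,"z",tip[2],s["force"],s["time_s"],s["grip_width"])
ci,im=snap("wrist","pre.png")
cv2.imwrite("pics/pre2.png",cv2.convertScaleAbs(cv2.resize(im[:200,180:340],(640,800),interpolation=2)[:600,:,::-1],alpha=1.5))
g=hsvmask(im,(45,100,15),(85,255,255))
for c in blobs(g,100):
    z=cv2.boundingRect(c)
    if 150<c[:,0,0].mean()<310 and z[1]<200: q=(cast(ci,c[:,0],41 if z[1]>30 else 14)[:,:2]-mid)@U.T; print(z,q.min(0),q.max(0))
print("brass",cv2.boundingRect(rel(im,ci,pos,Rm)[0]))
E
```

```text
TCP [542.73531925 261.82997206  67.32617668] tip dock [58.78103451 -9.54396524] z 31.202996637068658 [ 0.08873356 -0.75301644 -3.56526684] 9.8 0.5012895171168196
(204, 33, 114, 48) [ 62.82599548 -37.45193647] [86.12326332 16.71170951]
brass (228, 83, 62, 49)
```

View pics/pre2.png

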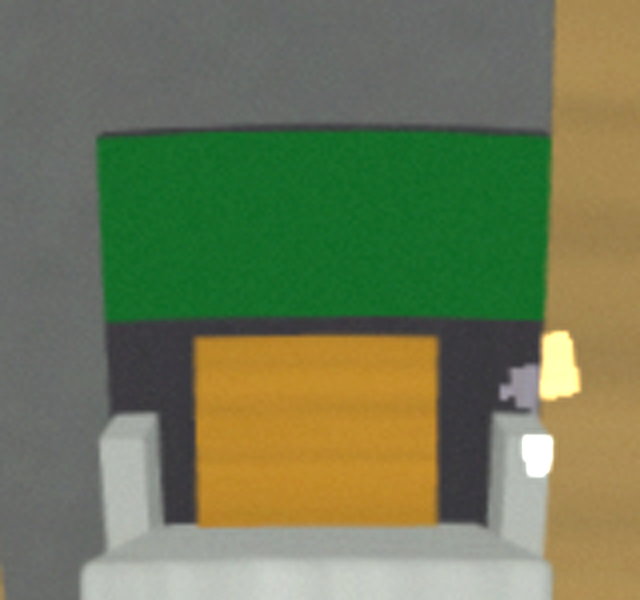

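The tongue is lined up but about 1 mm left of the bridge and guide centre (316 vs 326 px in the crop). I'll correct that and feel for the floor.

arm_command(
  increments=[
    {"dr":[0,0,0],"offset":[0,0.009,0],"hand":-1},
    {"dr":[0,0,0],"offset":[0.009,0,0.032],"hand":-1},
    {"dr":[0,0,0],"offset":[0.009,0,0.032],"hand":-1},
    {"dr":[0,0,0],"offset":[0,0,0],"hand":-1},
    {"dr":[0,0,0],"offset":[0,0,0],"hand":-1},
  ],
)

```text
time_s: 10.35
eef_pos: [541.7, 260.5, 57.3]
ee_rot: [-0.016, 0.984, -0.124, -0.13]
force: [-0.5, -0.2, -3.6]
grip_width: 0.503
grip_force: 93.6
```

arm_command(
  increments=[
    {"dr":[0,0,0],"offset":[0.002,0,0.008],"hand":-1},
    {"dr":[0,0,0],"offset":[0,0,0],"hand":-1},
  ],
)

```text
time_s: 10.55
eef_pos: [541.7, 260.5, 56.4]
ee_rot: [-0.016, 0.984, -0.124, -0.13]
force: [-0.6, 0.3, -3.4]
grip_width: 0.505
grip_force: 93.6
```

arm_command(
  increments=[
    {"dr":[0,0,0],"offset":[0.002,0,0.008],"hand":-1},
    {"dr":[0,0,0],"offset":[0,0,0],"hand":-1},
  ],
)

```text
time_s: 10.75
eef_pos: [541.8, 260.6, 55.9]
ee_rot: [-0.016, 0.984, -0.124, -0.13]
force: [-1.9, -0.7, -0.7]
grip_width: 0.501
grip_force: 94.2
```

arm_command(
  increments=[
    {"dr":[0,0,0],"offset":[-0.001,0,-0.006],"hand":-1},
    {"dr":[0,0,0],"offset":[0.024,0,-0.0065],"hand":-1},
    {"dr":[0,0,0],"offset":[0.024,0,-0.0065],"hand":-1},
    {"dr":[0,0,0],"offset":[0.024,0,-0.0065],"hand":-1},
    {"dr":[0,0,0],"offset":[0,0,0],"hand":-1},
  ],
)

```text
time_s: 11.25
eef_pos: [550.9, 258.1, 56.1]
ee_rot: [-0.016, 0.984, -0.124, -0.13]
force: [-0.3, 0.6, -3.6]
grip_width: 0.507
grip_force: 94.0
```

arm_command(
  increments=[
    {"dr":[0,0,0],"offset":[0.016,0,-0.004],"hand":-1},
    {"dr":[0,0,0],"offset":[0.016,0,-0.004],"hand":-1},
    {"dr":[0,0,0],"offset":[0,0,0],"hand":-1},
  ],
)

```text
time_s: 11.55
eef_pos: [554.5, 257.2, 56.1]
ee_rot: [-0.016, 0.984, -0.124, -0.13]
force: [0.4, 0.3, -4.3]
grip_width: 0.501
grip_force: 94.0
```

arm_command(
  increments=[
    {"dr":[0,0,0],"offset":[0.016,0,-0.004],"hand":-1},
    {"dr":[0,0,0],"offset":[0.008,0,-0.002],"hand":-1},
    {"dr":[0,0,0],"offset":[0,0,0],"hand":-1},
  ],
)

```text
time_s: 11.85
eef_pos: [557.3, 256.5, 56.1]
ee_rot: [-0.016, 0.984, -0.124, -0.13]
force: [0.5, -0.7, -2.8]
grip_width: 0.503
grip_force: 94.0
```

arm_command(
  increments=[
    {"dr":[0,0,0],"offset":[0.008,0,-0.002],"hand":-1},
    {"dr":[0,0,0],"offset":[0,0,0],"hand":-1},
  ],
)

```text
time_s: 12.05
eef_pos: [557.9, 256.4, 56.1]
ee_rot: [-0.016, 0.984, -0.124, -0.13]
force: [-2.2, 0.1, -2.0]
grip_width: 0.503
grip_force: 94.0
```

arm_command(
  increments=[
    {"dr":[0,0,0],"offset":[0.008,0,-0.002],"hand":-1},
    {"dr":[0,0,0],"offset":[0,0,0],"hand":-1},
  ],
)

```text
time_s: 12.25
eef_pos: [558.1, 256.3, 56.2]
ee_rot: [-0.016, 0.983, -0.124, -0.131]
force: [-6.8, 0.1, -0.1]
grip_width: 0.505
grip_force: 94.0
```

The tongue has met the stop, about where expected. I'll lower the heel onto the roller by rotating about the tongue tip, then release.

arm_command(
  increments=[
    {"dr":[0,0.03,0],"offset":[-0.003,0,0.0165],"hand":-1},
    {"dr":[0,0.03,0],"offset":[-0.003,0,0.0165],"hand":-1},
    {"dr":[0,0.015,0],"offset":[-0.0015,0,0.008],"hand":-1},
    {"dr":[0,0,0],"offset":[0,0,0],"hand":-1},
  ],
)

```text
time_s: 12.65
eef_pos: [556.5, 256.7, 51.6]
ee_rot: [-0.013, 0.987, -0.125, -0.101]
force: [-5.1, 0.6, -0.9]
grip_width: 0.502
grip_force: 93.9
```

```bash
python3 - <<'E'
from rel import *
s,R=tool(); Rm=R.as_matrix(); pos=s["eef_pos"]
tip=pos+Rm@[84.4,-1.57,15]; heel=pos+Rm@[-65.6,0,15]
print("tip dock",(tip[:2]-mid)@U.T,tip[2]-20,"heel",(heel[:2]-mid)@U.T,heel[2]-20,"tilt",np.degrees(np.arcsin(Rm[2,0])),pos,s["force"],s["wrist_torque"])
E
```

```text
tip dock [ 75.24970879 -11.20398616] -0.26082039273961755 heel [-71.63326514 -11.82819553] 30.193526312673605 tilt -11.713983623128504 [556.52477066 256.74282791  51.56260126] [-5.05131156  0.60551471 -0.90382372] [ 0.1102328   0.69532189 -0.03787731]
```

arm_command(
  increments=[
    {"dr":[0,0.025,0],"offset":[-0.0025,0,0.014],"hand":-1},
    {"dr":[0,0,0],"offset":[0,0,0],"hand":-1},
  ],
)

```text
time_s: 12.85
eef_pos: [556.2, 256.8, 50.1]
ee_rot: [-0.012, 0.988, -0.125, -0.091]
force: [-3.8, 1.3, -0.3]
grip_width: 0.501
grip_force: 94.3
```

arm_command(
  increments=[
    {"dr":[0,0.025,0],"offset":[-0.0025,0,0.014],"hand":-1},
    {"dr":[0,0,0],"offset":[0,0,0],"hand":-1},
  ],
)

```text
time_s: 13.05
eef_pos: [555.9, 256.9, 48.6]
ee_rot: [-0.01, 0.989, -0.125, -0.081]
force: [-4.0, 1.1, 1.8]
grip_width: 0.505
grip_force: 94.4
```

arm_command(
  increments=[
    {"dr":[0,0.025,0],"offset":[-0.0025,0,0.014],"hand":-1},
    {"dr":[0,0,0],"offset":[0,0,0],"hand":-1},
  ],
)

```text
time_s: 13.25
eef_pos: [555.3, 257.1, 46.6]
ee_rot: [-0.009, 0.99, -0.125, -0.071]
force: [-3.5, 2.3, 0.0]
grip_width: 0.501
grip_force: 94.3
```

arm_command(
  increments=[
    {"dr":[0,0.03,0],"offset":[-0.003,0,0.017],"hand":-1},
    {"dr":[0,0.03,0],"offset":[-0.003,0,0.017],"hand":-1},
    {"dr":[0,0,0],"offset":[0,0,0],"hand":-1},
  ],
)

```text
time_s: 13.55
eef_pos: [554.4, 257.3, 42.7]
ee_rot: [-0.006, 0.991, -0.125, -0.048]
force: [-1.6, 0.5, -1.7]
grip_width: 0.503
grip_force: 94.2
```

```bash
python3 - <<'E'
from rel import *
s,R=tool(); Rm=R.as_matrix(); pos=s["eef_pos"]
tip=pos+Rm@[84.4,-1.57,15]; heel=pos+Rm@[-65.6,0,15]
print("tip dock",(tip[:2]-mid)@U.T,tip[2]-20,"heel",(heel[:2]-mid)@U.T,heel[2]-20,"tilt",np.degrees(np.arcsin(Rm[2,0])),pos,s["force"],s["wrist_torque"])
ci,im=snap("scene","sc1.png"); c=proj(ci,[[552,260,40]])[0].astype(int); print(c)
ci,t=snap("top","t1.png"); d=proj(ci,[[552,260,40]])[0].astype(int)
k=lambda m,c:cv2.resize(m[c[1]-37:c[1]+38,c[0]-32:c[0]+33],(390,450),interpolation=2)
cv2.imwrite("pics/chk1.png",cv2.convertScaleAbs(np.hstack([k(im,c),k(t,d)])[:,:,::-1],alpha=1.5))
E
```

```text
tip dock [ 76.03163406 -11.20218966] -0.3313473875496733 heel [-73.28113404 -11.78385388] 14.08474946653331 tilt -5.515174612272155 [554.40780084 257.30119997  42.71053574] [-1.57433247  0.54881142 -1.65281373] [ 0.0110522   0.04921344 -0.12657742]
[361 156]
```

View pics/chk1.png

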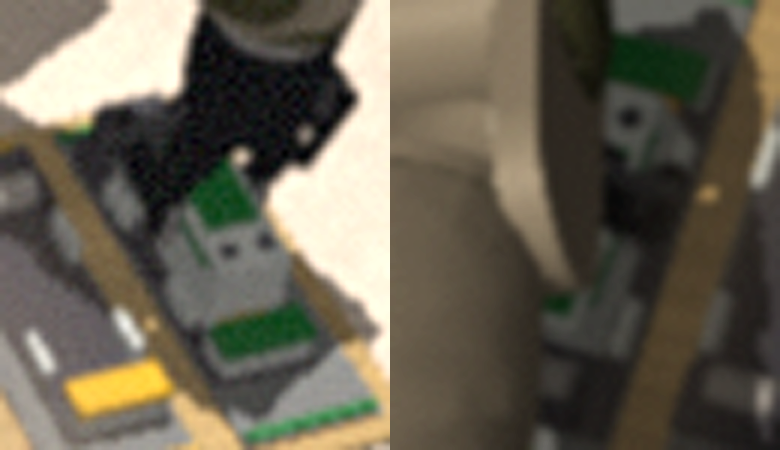

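The tongue is under the green bridge and the heel is sliding down past the roller with low forces. I'll keep rotating it down.

arm_command(
  increments=[
    {"dr":[0,0.03,0],"offset":[-0.003,0,0.017],"hand":-1},
    {"dr":[0,0.03,0],"offset":[-0.003,0,0.017],"hand":-1},
    {"dr":[0,0,0],"offset":[0,0,0],"hand":-1},
  ],
)

```text
time_s: 13.95
eef_pos: [553.5, 257.5, 38.4]
ee_rot: [-0.003, 0.992, -0.125, -0.024]
force: [-0.3, 0.3, -6.6]
grip_width: 0.505
grip_force: 93.6
```

arm_command(
  increments=[
    {"dr":[0,0.03,0],"offset":[-0.003,0,0.017],"hand":-1},
    {"dr":[0,0.03,0],"offset":[-0.003,0,0.017],"hand":-1},
    {"dr":[0,0,0],"offset":[0,0,0],"hand":-1},
  ],
)

```text
time_s: 14.25
eef_pos: [552.7, 257.8, 35.1]
ee_rot: [-0.0, 0.992, -0.125, -0.001]
force: [-0.0, 0.1, -0.9]
grip_width: 0.503
grip_force: 94.0
```

```bash
cat > st.py <<'E'
from rel import *
s,R=tool(); Rm=R.as_matrix(); pos=s["eef_pos"]
tip=pos+Rm@[84.4,-1.57,15]; heel=pos+Rm@[-65.6,0,15]
print("tip dock",((tip[:2]-mid)@U.T).round(2),tip[2]-20,"heel",((heel[:2]-mid)@U.T).round(2),heel[2]-20,"tilt",np.degrees(np.arcsin(Rm[2,0])),pos,s["force"],s["wrist_torque"],s["time_s"]); print("world down/dock x in tool",(Rm.T@[0,0,-1]).round(4),(Rm.T@[U[0,0],U[0,1],0]).round(4))
E
python3 st.py
```

```text
tip dock [ 76.03 -11.18] -0.11199525622250661 heel [-73.97 -11.74] 0.2806654916991036 tilt -0.1501962782376215 [552.68133282 257.77612491  35.1086481 ] [-0.02616689  0.14719319 -0.89306097] [-0.0289786  -0.24287525  0.06904505] 14.25
world down/dock x in tool [2.6e-03 4.0e-04 1.0e+00] [ 1.     -0.0067 -0.0026]
```

The tool is level. I'll release, rise and look.

arm_command(
  increments=[
    {"dr":[0,0,0],"offset":[0,0,0],"hand":1},
    {"dr":[0,0,0],"offset":[0,0,0],"hand":1},
    {"dr":[0,0,0],"offset":[0,0,0],"hand":1},
    {"dr":[0,0,0],"offset":[0,0,0],"hand":1},
    {"dr":[0,0,0],"offset":[0,0,0],"hand":1},
    {"dr":[0,0,0],"offset":[0,0,0],"hand":1},
  ],
)

```text
time_s: 14.85
eef_pos: [552.2, 257.8, 34.7]
ee_rot: [-0.0, 0.992, -0.125, -0.002]
force: [0.8, -0.7, 0.2]
grip_width: 1.001
grip_force: 0.0
```

arm_command(
  increments=[
    {"dr":[0,0,0],"offset":[0,0,-0.15],"hand":1},
    {"dr":[0,0,0],"offset":[0,0,-0.3],"hand":1},
    {"dr":[0,0,0],"offset":[0,0,-0.35],"hand":1},
    {"dr":[0,0,0],"offset":[-0.25,0,-0.3],"hand":1},
    {"dr":[0,0,0],"offset":[-0.3,0,-0.1],"hand":1},
    {"dr":[0,0,0],"offset":[0,0,0],"hand":1},
    {"dr":[0,0,0],"offset":[0,0,0],"hand":1},
  ],
)

```text
time_s: 15.55
eef_pos: [488.6, 274.3, 179.3]
ee_rot: [-0.0, 0.992, -0.125, -0.001]
force: [0.1, -0.3, -1.2]
grip_width: 1.0
grip_force: 0.0
```

```bash
python3 st.py; python3 - <<'E'
from h import *
ci,im=snap("wrist","after.png"); np.save("after_ci.npy",ci,allow_pickle=True)
cv2.imwrite("pics/after2.png",cv2.convertScaleAbs(cv2.resize(im,(800,600),interpolation=2)[:,:,::-1],alpha=1.4))
E
```

```text
tip dock [  9.9  -10.59] 144.1117933427433 heel [-140.11  -11.27] 144.4613017043951 tilt -0.13371709159609674 [488.63636434 274.30269435 179.30816252] [ 0.0592914  -0.27753675 -1.19880985] [ 0.01146842 -0.02584753  0.00748701] 15.55
world down/dock x in tool [2.3e-03 4.0e-04 1.0e+00] [ 1.     -0.006  -0.0023]
```

View pics/after2.png

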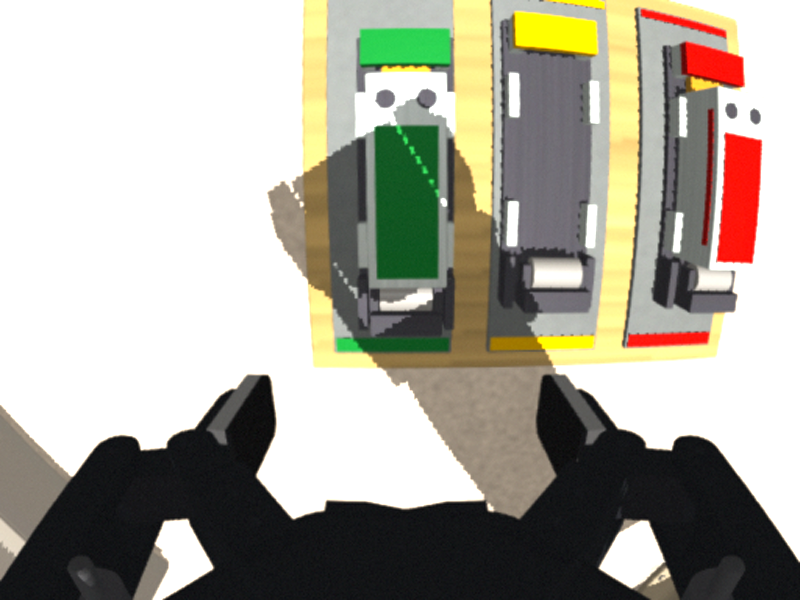

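The block looks flat, tongue under the bridge (top at 405,48), with the roller at (405,300). I'll confirm by pressing on the heel top with closed fingers.

arm_command(
  increments=[
    {"dr":[0,0,0],"offset":[0.17,-0.012,0],"hand":-1},
    {"dr":[0,0,0],"offset":[0,0,0.1],"hand":-1},
    {"dr":[0,0,0],"offset":[0,0,0.2],"hand":-1},
    {"dr":[0,0,0],"offset":[0,0,0.2],"hand":-1},
    {"dr":[0,0,0],"offset":[0,0,0.2],"hand":-1},
    {"dr":[0,0,0],"offset":[0,0,0.13],"hand":-1},
    {"dr":[0,0,0],"offset":[0,0,0],"hand":-1},
    {"dr":[0,0,0],"offset":[0,0,0],"hand":-1},
  ],
)

```text
time_s: 16.4
eef_pos: [508.5, 270.3, 78.8]
ee_rot: [-0.0, 0.992, -0.126, -0.002]
force: [-0.1, -0.3, 0.2]
grip_width: 0.003
grip_force: 0.0
```

arm_command(
  increments=[
    {"dr":[0,0,0],"offset":[0,0,0.015],"hand":-1},
    {"dr":[0,0,0],"offset":[0,0,0.015],"hand":-1},
    {"dr":[0,0,0],"offset":[0,0,0],"hand":-1},
  ],
)

```text
time_s: 16.7
eef_pos: [508.6, 270.5, 75.9]
ee_rot: [-0.0, 0.992, -0.125, -0.001]
force: [-0.9, 0.5, 0.4]
grip_width: -0.003
grip_force: 0.0
```

arm_command(
  increments=[
    {"dr":[0,0,0],"offset":[0,0,0.012],"hand":-1},
    {"dr":[0,0,0],"offset":[0,0,0],"hand":-1},
  ],
)

```text
time_s: 16.9
eef_pos: [508.5, 270.5, 74.2]
ee_rot: [-0.0, 0.992, -0.125, -0.002]
force: [-0.7, 0.7, 0.3]
grip_width: 0.003
grip_force: 0.0
```

arm_command(
  increments=[
    {"dr":[0,0,0],"offset":[0,0,0.015],"hand":-1},
    {"dr":[0,0,0],"offset":[0,0,0.012],"hand":-1},
    {"dr":[0,0,0],"offset":[0,0,0],"hand":-1},
  ],
)

```text
time_s: 17.2
eef_pos: [508.4, 270.5, 70.7]
ee_rot: [-0.0, 0.992, -0.125, -0.002]
force: [0.3, 0.5, -0.0]
grip_width: 0.001
grip_force: 0.0
```

arm_command(
  increments=[
    {"dr":[0,0,0],"offset":[0,0,0.008],"hand":-1},
    {"dr":[0,0,0],"offset":[0,0,0],"hand":-1},
  ],
)

```text
time_s: 17.4
eef_pos: [508.6, 270.5, 70.1]
ee_rot: [-0.0, 0.992, -0.125, -0.001]
force: [-0.7, -0.5, 1.3]
grip_width: -0.002
grip_force: 0.6
```

arm_command(
  increments=[
    {"dr":[0,0,0],"offset":[0,0,0.008],"hand":-1},
    {"dr":[0,0,0],"offset":[0,0,0],"hand":-1},
  ],
)

```text
time_s: 17.6
eef_pos: [508.6, 270.6, 70.0]
ee_rot: [-0.0, 0.992, -0.125, -0.001]
force: [-3.7, -0.8, 10.5]
grip_width: 0.002
grip_force: 4.7
```

First contact is at z = 70, exactly the home height. I'll press a little harder to make sure, then retreat and look at the roller.

arm_command(
  increments=[
    {"dr":[0,0,0],"offset":[0,0,0.015],"hand":-1},
    {"dr":[0,0,0],"offset":[0,0,0],"hand":-1},
  ],
)

```text
time_s: 17.8
eef_pos: [508.7, 270.6, 70.0]
ee_rot: [-0.0, 0.992, -0.125, -0.001]
force: [-10.2, -4.0, 25.0]
grip_width: 0.003
grip_force: 12.3
```

arm_command(
  increments=[
    {"dr":[0,0,0],"offset":[0,0,-0.1],"hand":-1},
    {"dr":[0,0,0],"offset":[0,0,-0.3],"hand":-1},
    {"dr":[0,0,0],"offset":[-0.3,0,-0.35],"hand":-1},
    {"dr":[0,0,0],"offset":[-0.38,0,-0.15],"hand":-1},
    {"dr":[0,0,0],"offset":[-0.3,0,0],"hand":-1},
    {"dr":[0,0,0],"offset":[0,0,0],"hand":-1},
    {"dr":[0,0,0],"offset":[0,0,0],"hand":-1},
  ],
)

```text
time_s: 18.5
eef_pos: [398.3, 299.0, 172.0]
ee_rot: [-0.0, 0.992, -0.125, -0.001]
force: [-0.4, 0.2, -0.2]
grip_width: -0.004
grip_force: 0.0
```

```bash
python3 - <<'E'
from rel import *
s,R=tool(); print(s["eef_pos"],s["force"],s["time_s"])
ci,im=snap("wrist","fin.png")
b=proj(ci,[[552-75*.97,260+75*.242,40]])[0].astype(int); print(b)
g=hsvmask(im,(45,100,15),(85,255,255))
for c in blobs(g,60):
    z=cv2.boundingRect(c)
    for h in (14,41,70): q=(cast(ci,c[:,0],h)[:,:2]-mid)@U.T; print(z,h,q.min(0).round(1),q.max(0).round(1))
# dock-frame rectified patch at roller top height
xs=np.arange(-115,-40,.25); ys=np.arange(-45,25,.25)
P=[mid+U.T@[x,y] for x in xs for y in ys]; o=[]
for zz in (46,30):
    uv=proj(ci,np.c_[P,np.full(len(P),zz)]).astype(np.float32).reshape(len(xs),len(ys),2)
    o.append(cv2.remap(im,uv[...,0],uv[...,1],cv2.INTER_CUBIC))
a=cv2.resize(np.hstack(o),None,fx=1.4,fy=1.4)
cv2.imwrite("pics/fin2.png",cv2.convertScaleAbs(a[:,:,::-1],alpha=1.3)); print(a.shape)
E
```

```text
[398.27796407 299.03679835 171.96469589] [-0.40503623  0.23919395 -0.23454143] 18.5
[261  95]
(242, 0, 42, 68) 14 [-54.  -32.2] [19.1  8.8]
(242, 0, 42, 68) 41 [-58.  -30.1] [8.6 7.2]
(242, 0, 42, 68) 70 [-62.2 -27.8] [-2.6  5.5]
(212, 131, 80, 11) 14 [-128.8  -40.2] [-118.6   40.2]
(212, 131, 80, 11) 41 [-126.   -37.4] [-116.7   35.8]
(212, 131, 80, 11) 70 [-123.   -34.4] [-114.7   31.1]
(420, 784, 3)
```

View pics/fin2.png

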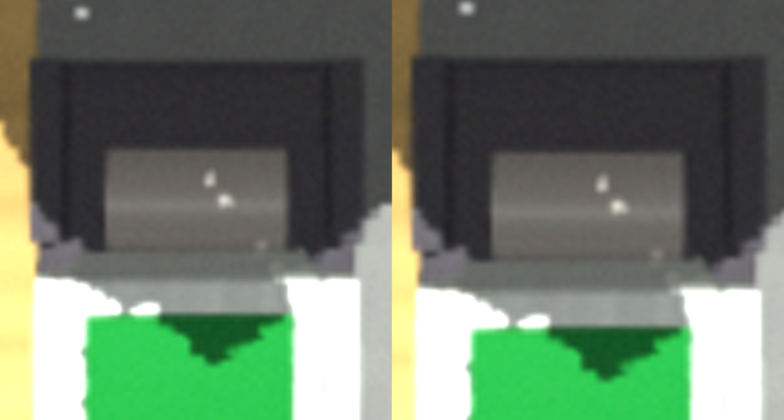

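The roller's back edge is at x ≈ -88 mm in the dock frame, matching the free-roller view at the start (-88.8), so it's fully forward over the ledge. The block is flat at home height and the gripper is clear. Handing in.

```bash
python3 -c "
from rig import ctrl
print(ctrl.finish_job())"
```

```text
the job is handed in; nothing more can be done
None
```

I put the green block back in its green dock and handed the job in at about 18.5 s: tongue against the stop under the bridge, heel top at home height under a 25 N press, roller forward over the ledge by the camera; no verdict came back.

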